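Set the syrup filler's dose dial by clicks and lock it

ROBOT

A 7-joint arm with a two-finger parallel gripper is mounted at the origin on the work surface. World frame = base frame: x ahead of the robot, y to its left, z up, the work surface at z = 0. Lengths are in m, angles in rad, forces in N, time in s.
With the tool pointing down it reaches from about 0.4 to 0.875 m from the base axis. Payload 19.3 kg.
Tool frame: the origin (TCP) lies midway between the tips of the shut fingers; the grasp point (between the pads) lies 19 mm behind it; z points along the fingers, y is the line along which they close (so a half turn about z gives the same grasp; the last joint's range is limited). The gripper opens to 85 mm and grips with 20 to 120 N. Pads are 22 mm wide; open, the fingers measure 114 mm over their backs; the gripper's body (76 mm by 85 mm) begins 54 mm behind the grasp point. The pads swing forward as they close: fully open they stand 13 mm farther back than shut.
Start: joints at [1.231, 0.521, -0.036, 1.599, 0.021, 1.021, -0.113], TCP at [0.167, -0.602, 0.231] pointing down, gripper open.
Joint ranges: [-2.91, 2.91], [-0.3, 2.13], [-1.5, 1.42], [0.17, 2.43], [-1.26, 4.41], [0.16, 1.93], [-2.52, 2.52]. Speed limits (rad/s): [1.89, 1.89, 2.39, 2.39, 3.01, 3.01, 3.01].

INTERFACE

Orientations are given as [roll, pitch, yaw] about the fixed x, y, z axes, in that order (R = Rz(yaw) Ry(pitch) Rx(roll)).
In Python, from workcell import * gives the robot as it stands.
- The arm moves only by the shell command python3 -m creep 'ROWS' [FORCE]. ROWS is JSON, a list that holds one entry, the list of rows, each a list of 7 numbers: the closure, from -1 (fully open) to 1 (shut), then the shift along the tool's x, y, z in m, then the turn, a rotation vector about the tool's x, y, z in degrees. A call has 1 to 10 rows; each row shifts and turns the commanded pose from where the row before left it, along the tool's axes as they then stand; what a row does not reach is not made up. A row lasts 1/10 s, in which the tool goes at most 50 mm and 8.59 degrees, less where a joint would pass 70% of its speed; a pose out of reach is approached as far as the arm can. A call is refused whole if a number of a shift passes 0.05 or a number of a turn 8.59, either way. A call with a gripper value outside its range is refused whole. The fingers move at their own pace and stop on an object; FORCE is the grip in N (left out, the last holds). Time passes only in rows, so rows that do not move let the fingers close. It gives the time, the measured TCP pose, the force, the opening and the grip force at its end, in the units of the state.
- observe(): the state, without advancing time (a new reading comes with each control period).
- grab_frame(name): name is "scene" or "side" or "wrist"; returns a dict with "image" (480x640x3 uint8, red, green, blue), "range_z" (480x640 float32, m along the optical axis (not along the pixel's ray), 0 where there is no reading), "fx", "fy", "cx", "cy" (pixels), "R" (3x3) and "t" (3): a world point X has camera coordinates R X + t; the wrist camera has in their place "T_tool_cam" (4x4, takes a point from camera to tool coordinates, whose origin is the TCP and whose axes are the flange's). Camera axes: x right, y down, z forward; pixel columns grow to the right and rows downward; lengths in m; the calibration is good to about 2 mm. A picture is of the moment at which its call begins: read the wrist's pose just before it.
- job_done(): hands the job in; it is judged then, once.
Trained networks look in a picture, given as the dict that the camera call returned (one of the last four; its "shot" number tells which), for a name from the list of things; names that differ only in an ending like _2 or _b are one class to them, and where a whole thing is asked for, a point or a joint stands for the part that bears it (a point fixed in the world has none). Each returns a list of dicts, best first, with "confidence" (0 to 1); they miss things now and then, are a little off and sometimes report something else, mostly with a low value. They report only what shows in the picture. A call takes as long as a camera call. They do not tell look-alikes from the thing itself.
- find_in(picture, thing): "extent" ([centre column, centre row, width, height] in pixels, round what is visible of it).
- outline_of(picture, thing): "region" (480x640 bool, what is visible of it) and "extent" ([centre column, centre row, width, height] in pixels, round what is visible of it).
- tip_of(picture, thing): "position" ([column, row] in pixels: a listed point, or the origin of a listed thing).
The state is a dict: "clock": time; "qpos": joint angles; "qd": joint speeds; "joint_efforts": joint torques, N m; "position": TCP position; "tool_rot": TCP orientation; "force": force on the tool from outside, world axes, zero at the start; "moment": the same for the moment, N m; "grip_width": finger opening in m; "finger_force": force on a finger pad.
Only numpy, scipy, OpenCV 4.12 (cv2) and the standard library are available. Lean on these libraries where they do the work, as an engineer would, in place of code of your own. Each camera call takes 0.05 s, during which the arm holds its last target. There are 200 camera calls.

TASK

Set the filler for the next jugs: turn the dial with the red bar anticlockwise back to its stop, then clockwise exactly four clicks from there. Then take the yellow-handled pin from the wooden rest and push it fully home, upright, in the lock hole beside the dial, so that the dial is locked on the fourth click, and let go. Leave the blue pin and the two syrup jugs on the bench beside the work as they are.

Things in the scene. Friction and masses are not known exactly. Their poses are not given: they have to be found in the camera images.
- dose_head: The filler's dose head: a fixed grey and aluminium box, 170 x 170 x 80 mm high (foot flange 190 x 190 x 8 mm), with a 64 mm steel barrel lying out of its +x side up to 205 mm from the origin, and a port on it, 150 mm from the origin, 106 mm high. Origin: centre of its underside on the bench; z up. The dial is centred on its top face, the lock hole is on its +x side.
- dial_grip (a point): Grip point on the dial's vertical axis, 114 mm above the bench. The dial is a black notched disc, 110 mm across its teeth, 10 mm thick, upper face at 92 mm (96 mm on the 52 mm steel disc in its middle); on it a red grip bar, 70 mm long, 16 mm wide, top at 128 mm. Axes: x along the bar to the end with the white mark, y across it, z up; turns with the dial.
- dial (a joint): Dial angle in rad, growing clockwise from above. Clicks are 0.349 (20 degrees) apart: click 0 at 0, click 4 at 1.396, the last, click 7, at 2.443. The anticlockwise stop is 0.06 before click 0, to which the dial springs back when let go. Between clicks a detent resists with up to about 0.17 N m, then pulls the dial into the next click, where it stays. Starts on one of clicks 1 to 4.
- lock_hole (a point): Mouth of the lock hole in the head's top, 80 mm above the bench, 48 mm from the dial's axis, ringed in red, by a short red line: 10.8 mm wide, vertical, 35 mm deep. z up, x away from the dial's axis. The dial's rim passes 2 to 12 mm above it: on each click a notch about 12 mm wide is over the hole, between clicks a tooth covers it. On click 4 the bar is crosswise to the line from axis to hole.
- lock_pin: Lock pin, yellow handle, loose, 113 mm long, about 90 g, upright in one of the rest's two holes. Origin: tip of its shank; z up along the pin. From the tip: steel shank 8 mm thick to 42 mm (first 5 mm tapered to 4 mm), collar 20 mm thick to 46 mm, handle 18 mm thick to 113 mm. Fully home its collar lies on the dial's rim, its tip 30 mm below the lock hole's mouth.
- lock_pin_grip (a point): A point on the axis of the lock pin's handle, 85 mm above its tip: a good place to grip.
- spare_pin: A pin of the same size with a blue handle, in the other hole of the rest; to be left alone. Origin: the tip of its shank.
- pin_rest: Fixed wooden block, 70 mm (x) by 160 mm (y), 45 mm high, with two vertical through holes 11.5 mm in diameter at 40 mm either side of the middle along its y. The pins stand in them on their collars, tips 3 mm above the bench. Origin: centre of its underside.
- jug_a: Loose dark amber syrup jug with a brown cap, 74 mm in diameter, 166 mm high, 0.5 kg; to be left standing. Origin: centre of its underside.
- jug_b: A second jug, the same; to be left standing.
There are look-alikes about, which are no part of the job. Several things have the shape of the lock_pin; the one meant has the colours described above.

How it is judged:
By the outcome, as a careful person would: the job done as asked, in the order asked, and still so for the second after the job is handed in, with the robot touching nothing.
It also fails if it takes over 64 s, if anything falls off the work surface, if the arm or the gripper's body presses on something with over 40 N, if the wrist force passes 120 N, or if a joint passes its speed limit or range.

## Working session

There is one attempt and no reset: what is moved stays moved. The work goes in short steps, Python scripts to look and compute and a shell command to move; the robot and the scene stay as the last step left them, time stands still between calls to the robot, and variables do not carry over. Pictures are saved under pics/ and viewed, at most 10 in all, crops included, and the job is handed in when it is done.

```bash
mkdir -p pics; ls; python3 - <<'E'
from workcell import *
import cv2,numpy as np
s=observe(); print(s)
for n in ("scene","side"):
    p=grab_frame(n); cv2.imwrite(f"pics/{n}0.png",p["image"][:,:,::-1]); np.savez(f"{n}0.npz",**{k:v for k,v in p.items()})
    for th in ("dose_head","dial_grip","lock_hole","lock_pin","lock_pin_grip","spare_pin","pin_rest","jug_a"):
        for d in tip_of(p,th)[:4]:
            u,v=d["position"]; i,j=int(round(v)),int(round(u)); 
            z=float(p["range_z"][min(max(i,0),479),min(max(j,0),639)])
            X=np.array(p["R"]).T@(np.array([(u-p["cx"])/p["fx"]*z,(v-p["cy"])/p["fy"]*z,z])-np.array(p["t"]))
            print(n,th,round(d["confidence"],2),np.round([u,v]),np.round(X,3))
E
```

```text
pics
{'clock': 0.0, 'qpos': array([ 1.23081598,  0.5220308 , -0.03632639,  1.6000141 ,  0.02120789,
        1.02109633, -0.11281194]), 'qd': array([ 0.00202102, -0.00082746,  0.00129189,  0.00019509,  0.000733  ,
        0.00028879, -0.00064286]), 'joint_efforts': array([ 6.98089548e-05, -9.27094173e+01,  1.98019691e+00, -3.69935381e+01,
        1.78548211e-02,  8.19649897e-03,  7.03783689e-05]), 'position': array([ 0.16644415, -0.60207249,  0.2307131 ]), 'tool_rot': array([-3.14043286e+00,  9.05938791e-05,  2.69761841e-01]), 'force': array([0.57191042, 0.64466885, 0.24616363]), 'moment': array([ 0.02805132, -0.02553648,  0.01427306]), 'finger_force': 0.0, 'grip_width': 0.0854992622462948}
scene dose_head 0.73 [342. 253.] [ 0.609 -0.027  0.083]
scene dial_grip 0.71 [344. 203.] [0.538 0.043 0.127]
scene lock_hole 0.78 [359. 228.] [0.573 0.054 0.081]
scene lock_pin 0.8 [202. 261.] [ 0.37  -0.191  0.001]
scene lock_pin_grip 0.78 [194. 232.] [ 0.382 -0.202  0.086]
scene lock_pin_grip 0.66 [218. 256.] [ 0.477 -0.207  0.09 ]
scene pin_rest 0.9 [236. 280.] [ 0.504 -0.192  0.041]
scene jug_a 0.84 [312. 348.] [ 0.719 -0.195  0.051]
scene jug_a 0.6 [247. 384.] [ 0.702 -0.303  0.044]
side dose_head 0.56 [248. 253.] [ 0.481 -0.015  0.081]
side lock_hole 0.85 [259. 208.] [0.546 0.021 0.116]
side lock_pin 0.63 [289. 392.] [ 0.372 -0.203  0.002]
side lock_pin 0.61 [336. 350.] [ 0.449 -0.227  0.044]
side lock_pin_grip 0.92 [334. 315.] [ 0.463 -0.21   0.096]
side lock_pin_grip 0.68 [284. 341.] [ 0.394 -0.177  0.077]
side spare_pin 0.7 [293. 323.] [ 0.442 -0.148  0.045]
side pin_rest 0.6 [314. 339.] [ 0.442 -0.191  0.044]
side pin_rest 0.17 [449. 302.] [ 0.638 -0.305  0.039]
side jug_a 0.94 [450. 302.] [ 0.638 -0.306  0.039]
side jug_a 0.7 [394. 264.] [ 0.661 -0.187  0.031]
```

View pics/scene0.png

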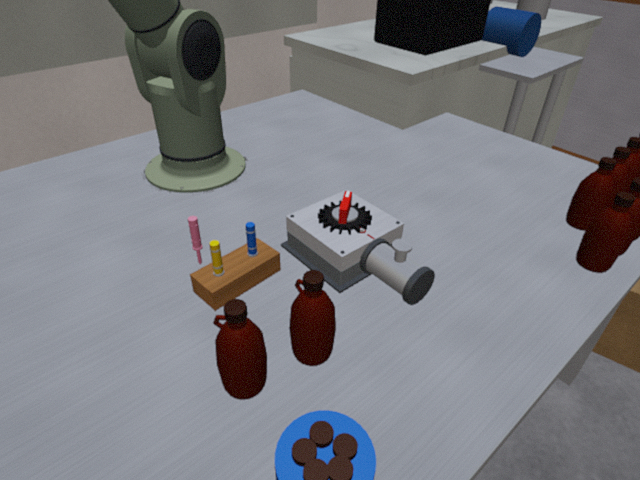

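View pics/side0.png

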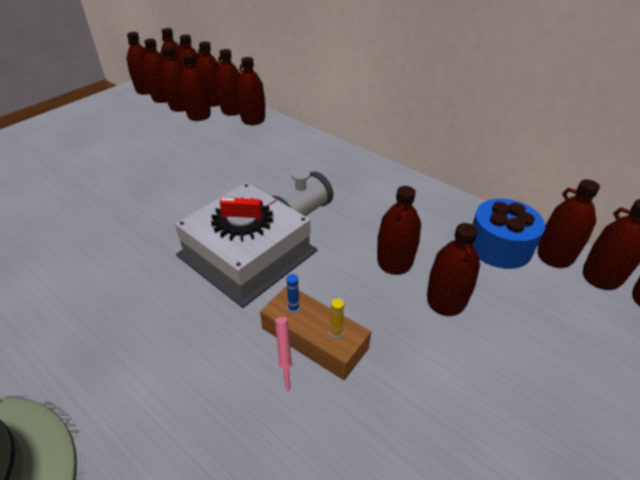

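Scene: yellow pin at (216,257), blue at (251,238), both in the wooden rest; a pink pin look-alike stands at (195,235); head at (345,235) with the red bar at (345,208). Side: yellow (337,317), blue (293,292), pink (284,350). The yellow-handled pin in the rest is the one described. Next I measure geometry from both depth images.

```bash
cat > h.py <<'E'
import numpy as np,cv2
from scipy.spatial.transform import Rotation as Ro
def cloud(p,s=None):
    z=np.asarray(p["range_z"],float); v,u=np.mgrid[0:480,0:640]
    C=np.stack([(u-p["cx"])/p["fx"]*z,(v-p["cy"])/p["fy"]*z,z],-1)
    if s is None: X=(C-np.asarray(p["t"]))@np.asarray(p["R"])
    else:
        T=np.asarray(p["T_tool_cam"]); X=(C@T[:3,:3].T+T[:3,3])@Ro.from_euler("xyz",s["tool_rot"]).as_matrix().T+s["position"]
    X[z<=0]=np.nan
    return X
def hsv(p): return cv2.cvtColor(np.ascontiguousarray(p["image"]),cv2.COLOR_RGB2HSV)
def masks(p):
    h=hsv(p); H,S,V=h[...,0],h[...,1],h[...,2]
    return dict(yellow=(H>22)&(H<34)&(S>170)&(V>90),blue=(H>100)&(H<125)&(S>150)&(V>60),
      red=((H<5)|(H>174))&(S>190)&(V>150),pink=((H>165)|(H<3))&(S>80)&(S<170)&(V>120),wood=(H>5)&(H<20)&(S>90)&(V>80))
def rect(P):
    (c,wh,a)=cv2.minAreaRect((P[:,:2]*1000).astype(np.float32)); return np.round(c,1),np.round(wh,1),round(a,1)
E
python3 - <<'E'
from h import *
for n in ("scene","side"):
    p=dict(np.load(n+"0.npz",allow_pickle=True)); X=cloud(p); M=masks(p)
    box=(X[...,0]>.3)&(X[...,0]<.8)&(X[...,1]>-.35)&(X[...,1]<.2)
    for k,m in M.items():
        P=X[m&box&(X[...,2]>.02)]
        if len(P)<5: continue
        print(n,k,len(P),np.round(np.median(P,0),3),"zrange",np.round(np.percentile(P[:,2],[2,98]),3),rect(P))
        if k in("yellow","blue"):
            Q=P[P[:,2]>.112]; print("  top",len(Q),np.round(Q.mean(0),4))
        if k=="wood":
            Q=P[abs(P[:,2]-.045)<.004]; print("  top",len(Q),rect(Q))
        if k=="red":
            Q=P[P[:,2]>.122]; print("  top",len(Q),rect(Q))
            Q=P[P[:,2]<.085]; print("  line",len(Q),Q.mean(0) if len(Q) else 0)
    Q=X[box&(abs(X[...,2]-.08)<.003)&(X[...,1]>-.12)]; print(n,"headtop",len(Q),rect(Q))
    Q=X[box&(abs(X[...,2]-.092)<.003)&(X[...,1]>-.12)]; print(n,"dial",len(Q),rect(Q))
E
```

```text
scene yellow 196 [ 0.477 -0.212  0.089] zrange [0.054 0.116] (array([ 473.1, -209.2]), array([14.2, 17.2]), 38.2)
  top 52 [ 0.4733 -0.2096  0.1147]
scene blue 193 [ 0.471 -0.132  0.09 ] zrange [0.054 0.117] (array([ 465.8, -129.5]), array([14.3, 18.9]), 63.3)
  top 45 [ 0.4664 -0.1299  0.115 ]
scene red 100 [0.538 0.044 0.127] zrange [0.125 0.129] (array([532.9,  51.4]), array([14.5, 61.7]), 36.8)
  top 100 (array([532.9,  51.4]), array([14.5, 61.7]), 36.8)
  line 0 0
scene pink 248 [ 0.381 -0.202  0.08 ] zrange [0.025 0.128] (array([459.2, -47.4]), array([352.3,  95.5]), 48.6)
scene wood 2413 [ 0.483 -0.181  0.044] zrange [0.021 0.047] (array([ 555.1, -191.5]), array([171.2, 296.5]), 75.3)
  top 1788 (array([ 468., -169.]), array([ 73.4, 161. ]), 3.9)
scene headtop 2913 (array([591. ,  52.3]), array([173.1, 294.6]), 89.0)
scene dial 706 (array([576. ,  35.4]), array([108.6, 208. ]), 69.1)
side yellow 95 [ 0.468 -0.211  0.115] zrange [0.094 0.117] (array([ 467.9, -210.4]), array([15.2, 15.2]), 68.0)
  top 89 [ 0.4685 -0.2103  0.1153]
side blue 329 [ 0.461 -0.135  0.086] zrange [0.028 0.117] (array([ 619. , -237.9]), array([ 69.1, 390.3]), 63.6)
  top 86 [ 0.4676 -0.1352  0.1157]
side red 148 [0.533 0.044 0.127] zrange [0.124 0.129] (array([529.2,  49.6]), array([12.6, 64.8]), 36.6)
  top 148 (array([529.2,  49.6]), array([12.6, 64.8]), 36.6)
  line 0 0
side pink 710 [ 0.392 -0.176  0.076] zrange [0.024 0.128] (array([461.7, -36.8]), array([349.5, 104.2]), 47.8)
side wood 3829 [ 0.456 -0.182  0.044] zrange [0.023 0.049] (array([ 456.6, -170.4]), array([ 91.7, 160.7]), 4.0)
  top 3178 (array([ 467.1, -169.5]), array([ 70.9, 160.6]), 4.3)
side headtop 4246 (array([591.2,  51.8]), array([174.4, 292.7]), 88.4)
side dial 769 (array([576. ,  37.1]), array([103.8, 204. ]), 75.3)
```

```bash
python3 - <<'E'
from h import *
from scipy.optimize import least_squares
for n in ("scene","side"):
    p=dict(np.load(n+"0.npz",allow_pickle=True)); X=cloud(p)
    b=(X[...,0]>.4)&(X[...,0]<.612)&(X[...,1]>-.1)&(X[...,1]<.2)
    Q=X[b&(abs(X[...,2]-.08)<.003)]; print(n,rect(Q))
    D=X[b&(abs(X[...,2]-.092)<.003)&(hsv(p)[...,2]<80)]
    r=least_squares(lambda q:np.hypot(D[:,0]-q[0],D[:,1]-q[1])-q[2],[.53,.05,.04]).x
    print("dial pts",len(D),rect(D),np.round(r,4))
    if n=="side": cv2.imwrite("pics/crop1.png",cv2.resize(p["image"][250:420,240:400,::-1],None,fx=3.5,fy=3.5,interpolation=cv2.INTER_CUBIC)[:600])
E
```

```text
scene (array([528.4,  53.5]), array([173.1, 169.4]), 89.0)
dial pts 584 (array([532.3,  52.9]), array([105.9, 107.5]), 53.0) [0.5304 0.0549 0.0401]
side (array([529.5,  53.4]), array([174.7, 168.4]), 88.7)
dial pts 625 (array([524. ,  43.2]), array([ 86.8, 105.1]), 55.2) [0.5347 0.0564 0.0423]
```

View pics/crop1.png

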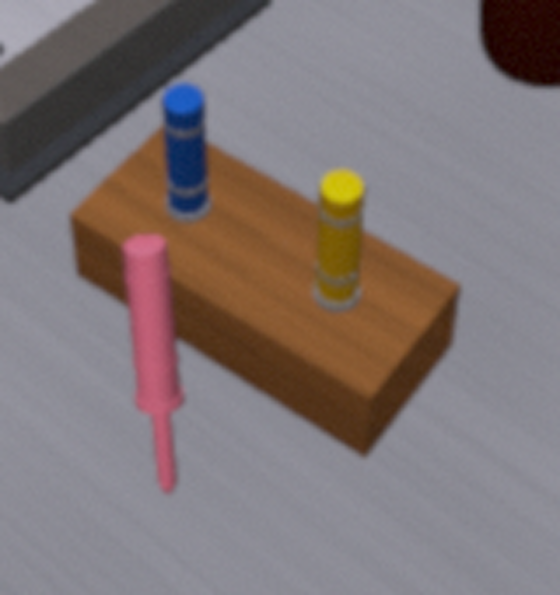

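```bash
python3 -m creep '[[[-1,0,0,-0.04,0,0,0],[-1,0.0328,-0.0333,0,0,0,0],[-1,0.0328,-0.0333,0,0,0,0],[-1,0.0328,-0.0333,0,0,0,0],[-1,0.0328,-0.0333,0,0,0,0],[-1,0.0328,-0.0333,0,0,0,0],[-1,0.0328,-0.0333,0,0,0,0],[-1,0.0328,-0.0333,0,0,0,0],[-1,0.0328,-0.0333,0,0,0,0]]]'
```

```text
clock: 1.8
position: [0.3491, -0.274, 0.2716]
tool_rot: [3.141, -0.0, 0.27]
force: [1.8, -1.0, 1.0]
grip_width: 0.0851
finger_force: 0.0
```

The crop confirms the yellow-handled pin (with the steel collar) in the rest's right hole; the pink one stands free outside the rest. I continue to the dial.

```bash
python3 -m creep '[[[-1,0.0328,-0.0333,0,0,0,0],[-1,0.0328,-0.0333,0,0,0,0],[-1,0.0328,-0.0333,0,0,0,0],[-1,0.0328,-0.0333,0,0,0,0],[-1,0.0328,-0.0333,0,0,0,0],[-1,0.0328,-0.0333,0,0,0,0],[-1,0.0328,-0.0333,0,0,0,0],[-1,0.0328,-0.0333,0,0,0,0],[-1,0,0,0,0,0,0]]]'
python3 - <<'E'
from h import *
from workcell import *
s=observe(); p=grab_frame("wrist"); cv2.imwrite("pics/w1.png",p["image"][:,:,::-1]); np.savez("w1.npz",**p); np.save("w1s.npy",s,allow_pickle=True)
print(s["position"],s["tool_rot"],s["qpos"]); print(np.round(p["T_tool_cam"],3),p["fx"])
E
```

```text
clock: 2.7
position: [0.5319, 0.057, 0.2711]
tool_rot: [-3.139, -0.001, 0.276]
force: [-0.7, -1.2, 0.1]
grip_width: 0.0852
finger_force: 0.0
[0.53190261 0.05697978 0.27114209] [-3.13902611e+00 -1.36489977e-03  2.76252358e-01] [ 0.10954597  0.35926007 -0.4243463   1.77473782  0.16551826  1.04170186
 -1.66904576]
[[-0.    -0.947 -0.321  0.083]
 [ 1.    -0.     0.     0.   ]
 [-0.    -0.321  0.947 -0.142]
 [ 0.     0.     0.     1.   ]] 431.0115879070552
```

View pics/w1.png

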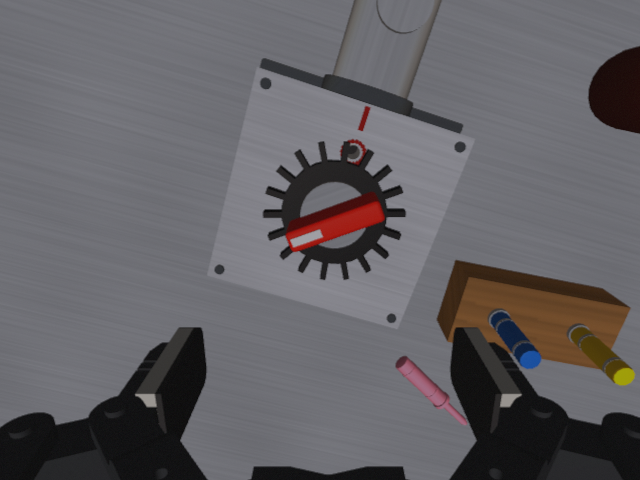

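Wrist view: dial centre near (335,213), red bar (335,222) with the white mark at the lower left (307,240), lock hole ringed red at (353,152), red line (364,119). Measuring these.

```bash
cat >> h.py <<'E'
def ray(p,s,uv,z):
    "pixels -> world points on plane z"
    T=np.asarray(p["T_tool_cam"]); R=Ro.from_euler("xyz",s["tool_rot"]).as_matrix()
    uv=np.atleast_2d(np.asarray(uv,float)); d=np.c_[(uv[:,0]-p["cx"])/p["fx"],(uv[:,1]-p["cy"])/p["fy"],np.ones(len(uv))]@T[:3,:3].T@R.T
    o=R@T[:3,3]+s["position"]; return o+d*((z-o[2])/d[:,2])[:,None]
E
python3 - <<'E'
from h import *
p=dict(np.load("w1.npz",allow_pickle=True)); s=np.load("w1s.npy",allow_pickle=True).item()
X=cloud(p,s); h=hsv(p); red=masks(p)["red"]|(((h[...,0]<6)|(h[...,0]>172))&(h[...,1]>140)&(h[...,2]>90))
n,l,st,ce=cv2.connectedComponentsWithStats(red.astype(np.uint8))
for i in range(1,n):
    if st[i,4]>8:
        u,v=ce[i]; vu=np.argwhere(l==i)[:,::-1]; P=X[l==i]; print("red",st[i],ce[i].round(1),"z",np.nanmedian(P[:,2]).round(4), "on z=.08",ray(p,s,[[u,v]],.08).round(4),"on .128",rect(ray(p,s,vu,.128)))
        print("  depth rect top",rect(P[P[:,2]>.12]) if (P[:,2]>.12).sum()>50 else "")
v,u=np.mgrid[0:480,0:640]
roi=(u>230)&(u<430)&(v>120)&(v<300)
dk=(h[...,2]<75)&roi; D=ray(p,s,np.argwhere(dk)[:,::-1],.092); print("dial circle",np.multiply(cv2.minEnclosingCircle((D[:,:2]*1000).astype(np.float32))[0],1),cv2.minEnclosingCircle((D[:,:2]*1000).astype(np.float32))[1])
st_=(X[...,2]>.09)&(X[...,2]<.1)&roi; print("z of dial",np.nanmedian(X[dk][:,2]))
b=(abs(X[...,2]-.08)<.003)&(v<330)&(u>190)&(u<480); n,l=cv2.connectedComponents(b.astype(np.uint8)); k=np.bincount(l[b]).argmax(); print("head",rect(X[(l==k)]), np.nanmedian(X[l==k][:,2]))
# corner screws
for c in [(266,84),(460,147),(219,270),(391,318)]: print(ray(p,s,[c],.08).round(4))
E
```

```text
red [359 107  11  24 108] [363.8 118.2] z 0.0801 on z=.08 [[0.6054 0.0505 0.08  ]] on .128 (array([606.2,  54.6]), array([ 2.8, 14.6]), 88.9)
  depth rect top 
red [349 140  17  15  59] [358.6 144.7] z 0.0807 on z=.08 [[0.5859 0.0485 0.08  ]] on .128 (array([589.4,  53. ]), array([12.5,  4.3]), 64.2)
  depth rect top 
red [355 158   7   6  13] [358.  161.3] z 0.0809 on z=.08 [[0.5739 0.0452 0.08  ]] on .128 (array([579.5,  49.8]), array([1.3, 5. ]), 54.7)
  depth rect top 
red [ 286  201   99   51 1824] [339.9 224.1] z 0.1274 on z=.08 [[0.522  0.0445 0.08  ]] on .128 (array([532.2,  52.8]), array([15.4, 68.8]), 36.2)
  depth rect top (array([531.5,  52.6]), array([16.2, 69.4]), 36.1)
dial circle [551.16192627  44.0410614 ] 75.72994232177734
z of dial 0.09168469397007743
head (array([537.1,  52.4]), array([170.7, 182.7]), 88.6) 0.07963942242524427
[[0.6088 0.1259 0.08  ]]
[[ 0.6053 -0.026   0.08  ]]
[[0.4563 0.1303 0.08  ]]
[[ 0.453  -0.0219  0.08  ]]
```

```bash
python3 -m creep '[[[-1,-0.0019,0.0044,0,0,0,0],[-1,0,0,0,0,0,-8.5],[-1,0,0,0,0,0,-8.5],[-1,0,0,0,0,0,-8.5],[-1,0,0,0,0,0,-8.5],[-1,0,0,0,0,0,-8.5],[-1,0,0,0,0,0,-8.5],[-1,0,0,0,0,0,-8.5],[-1,0,0,0,0,0,-8.5],[-1,0,0,0,0,0,-8.5]]]'
python3 -m creep '[[[-1,0,0,0,0,0,-8.5],[-1,0,0,0,0,0,-8.5],[-1,0,0,0,0,0,-8.5],[-1,0,0,0,0,0,-8.4],[-1,0,0,0.03,0,0,0],[-1,0,0,0.03,0,0,0],[-1,0,0,0.03,0,0,0],[-1,0,0,0.02,0,0,0],[-1,0,0,0,0,0,0],[-1,0,0,0,0,0,0]]]'
```

```text
clock: 3.75
position: [0.5294, 0.0442, 0.2715]
tool_rot: [3.142, 0.001, 1.609]
force: [-0.3, -0.1, -0.1]
grip_width: 0.0853
finger_force: 0.0
clock: 4.75
position: [0.5298, 0.0452, 0.162]
tool_rot: [-3.141, 0.0, 2.195]
force: [0.3, -0.7, -0.2]
grip_width: 0.0855
finger_force: 0.0
```

```bash
cat > look.py <<'E'
from h import *
from workcell import *
import sys
s=observe(); p=grab_frame("wrist"); X=cloud(p,s)
if len(sys.argv)>1: cv2.imwrite("pics/"+sys.argv[1]+".png",p["image"][:,:,::-1])
np.savez("last.npz",**p); np.save("lasts.npy",s,allow_pickle=True)
h=hsv(p); red=((h[...,0]<6)|(h[...,0]>172))&(h[...,1]>140)&(h[...,2]>90)
print("clock",s["clock"],"pos",s["position"].round(4),"yaw",np.degrees(s["tool_rot"][2]).round(2),"q",s["qpos"].round(2))
n,l,st,ce=cv2.connectedComponentsWithStats(red.astype(np.uint8))
for i in range(1,n):
    if st[i,4]>25:
        P=X[l==i]; P=P[np.isfinite(P[:,2])]; T=P[P[:,2]>.12]
        vu=np.argwhere(l==i)[:,::-1]
        print("red",st[i],"z",np.median(P[:,2]).round(4),"bar",rect(T),rect(ray(p,s,vu,.128))) if len(T)>50 else print("red",st[i],ray(p,s,[ce[i]],.08).round(4),rect(ray(p,s,vu,.08)))
E
python3 look.py w2
```

```text
clock 4.75 pos [0.5298 0.0452 0.162 ] yaw 125.78 q [ 0.35  0.56 -0.75  1.88  0.49  0.89 -0.02]
red [ 322  195   36  152 4302] z 0.1273 bar (array([531.3,  52.9]), array([15.6, 69.7]), 36.2) (array([529.7,  54.9]), array([15.3, 72.1]), 36.2)
red [392 301  26  10  92] [[0.5851 0.0463 0.08  ]] (array([584.4,  45.8]), array([14.4,  5.5]), 38.7)
red [426 309  25  20 161] [[0.6055 0.0506 0.08  ]] (array([605.5,  50.6]), array([ 3.6, 16.8]), 88.5)
```

```bash
python3 -m creep '[[[-1,0.0052,0.0055,0.01,0,0,0],[-1,0,0,0.025,0,0,-0.4],[-1,0,0,0.025,0,0,0],[-0.3,0,0,0,0,0,0],[0,0,0,0,0,0,0],[0.3,0,0,0,0,0,0],[1,0,0,0,0,0,0],[1,0,0,0,0,0,0],[1,0,0,0,0,0,0],[1,0,0,0,0,0,0]]]' 60
```

```text
clock: 5.8
position: [0.5309, 0.0531, 0.1024]
tool_rot: [-3.141, 0.001, 2.203]
force: [-8.9, -3.1, 19.9]
grip_width: 0.015
finger_force: 58.7
```

```bash
python3 -m creep '[[[1,0,0,-0.0005,0,0,-5],[1,0,0,0,0,0,-6],[1,0,0,0,0,0,-6],[1,0,0,0,0,0,-6],[1,0,0,0,0,0,-6],[1,0,0,0,0,0,-6],[1,0,0,0,0,0,-4],[1,0,0,0,0,0,0],[1,0,0,0,0,0,0]]]'; python3 -c "
from workcell import *
s=observe();print(s['moment'],s['tool_rot'][2]*57.2958,s['force'])"
```

```text
clock: 6.7
position: [0.5306, 0.0527, 0.1024]
tool_rot: [-3.14, -0.0, 2.884]
force: [-9.2, -5.0, 11.4]
grip_width: 0.0152
finger_force: 60.4
[-0.94853769  1.62129005  0.37389754] 165.24042706098967 [-9.21691366 -4.96903453 11.41826891]
```

```bash
q='from workcell import *
s=observe();print(s["moment"].round(3),(s["tool_rot"][2]*57.2958).round(2))'; python3 -m creep '[[[1,0,0,0,0,0,-2],[1,0,0,0,0,0,-2],[1,0,0,0,0,0,0]]]' | grep -v pos; python3 -c "$q"; python3 -m creep '[[[1,0,0,0,0,0,-2],[1,0,0,0,0,0,0]]]' |grep force; python3 -c "$q"; python3 -m creep '[[[1,0,0,0,0,0,-2],[1,0,0,0,0,0,0]]]' |grep force; python3 -c "$q"
```

```text
clock: 7.0
tool_rot: [-3.14, -0.001, 2.954]
force: [-8.1, -5.3, 12.1]
grip_width: 0.0148
finger_force: 60.4
[-0.948  1.788 -0.126] 169.27
force: [-8.3, -5.3, 11.9]
finger_force: 60.4
[-1.031  1.821  0.006] 171.28
force: [-9.5, -4.4, 13.3]
finger_force: 62.2
[-0.902  1.902 -1.105] 173.2
```

```bash
python3 -m creep '[[[1,0,0,0,0,0,4],[1,0,0,0,0,0,6.5],[1,0,0,0,0,0,6.5],[1,0,0,0,0,0,6.5],[1,0,0,0,0,0,6.5],[1,0,0,0,0,0,6.5],[1,0,0,0,0,0,6.5],[1,0,0,0,0,0,6.5],[1,0,0,0,0,0,6.5],[1,0,0,0,0,0,6.5]]]' |grep -E "rot|force"; python3 -m creep '[[[1,0,0,0,0,0,6.5],[1,0,0,0,0,0,6.5],[1,0,0,0,0,0,6.5],[1,0,0,0,0,0,2.7],[1,0,0,0,0,0,0],[1,0,0,0,0,0,0]]]'; python3 -c 'from workcell import *
s=observe();print(s["moment"].round(3),(s["tool_rot"][2]*57.2958).round(2))'
```

```text
tool_rot: [-3.141, 0.001, 1.928]
force: [-5.2, -3.1, 6.1]
finger_force: 59.4
clock: 9.0
position: [0.5312, 0.0532, 0.1024]
tool_rot: [3.141, 0.001, 1.547]
force: [-3.0, -4.7, 8.8]
grip_width: 0.0152
finger_force: 59.8
[-0.915  0.714 -0.09 ] 88.61
```

```bash
python3 -m creep '[[[0.3,0,0,0,0,0,0],[-0.3,0,0,0,0,0,0],[-1,0,0,0,0,0,0],[-1,0,0,-0.01,0,0,0],[-1,0,0,-0.04,0,0,0],[-1,0,0,-0.05,0,0,0],[-1,0,0,-0.05,0,0,0],[-1,0,0,0,0,0,0],[-1,0,0,0,0,0,0]]]'; python3 look.py w3
```

```text
clock: 9.9
position: [0.5315, 0.0537, 0.2534]
tool_rot: [3.139, 0.0, 1.546]
force: [0.2, -0.1, -0.9]
grip_width: 0.0858
finger_force: 0.0
clock 9.9 pos [0.5315 0.0537 0.2534] yaw 88.55 q [ 0.27  0.41 -0.64  1.79  0.28  1.03 -0.5 ]
red [ 315  180   24  102 2026] z 0.1273 bar (array([531.2,  53. ]), array([68.7, 15.5]), 89.0) (array([531.2,  53.4]), array([68.6, 15.3]), 89.0)
red [395 210   9  15  44] [[0.587  0.0492 0.08  ]] (array([586.9,  49.2]), array([11.4,  3.9]), 70.8)
red [414 213  23   5 111] [[0.6055 0.0504 0.08  ]] (array([605.7,  50.4]), array([ 3.1, 16.7]), 88.5)
```

View pics/w3.png

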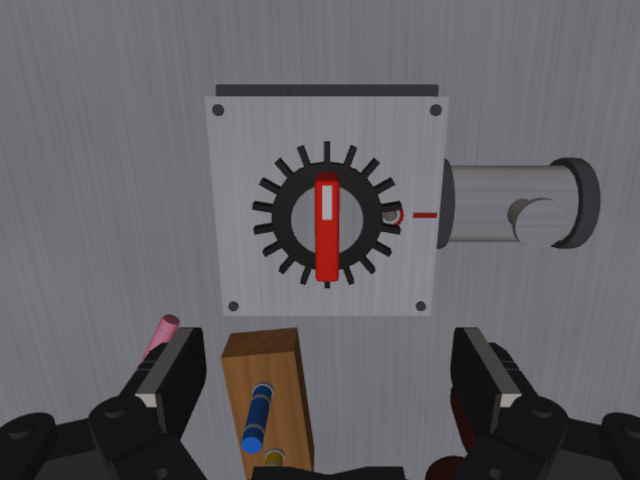

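View: bar points across the axis–hole line (angle 89° vs 88.5° expected), the hole shows in a notch at (392,216), so the dial is on click 4. Now to the pin.

```bash
python3 -m creep '[[[-1,0,0,0,0,0,8.5],[-1,0,0,0,0,0,8.5],[-1,0,0,0,0,0,8.5],[-1,0,0,0,0,0,8.5],[-1,0,0,0,0,0,8.5],[-1,0,0,0,0,0,8.5],[-1,0,0,0,0,0,8.5],[-1,0,0,0,0,0,8.5],[-1,0,0,0,0,0,8.5],[-1,0,0,0,0,0,8.5]]]' >/dev/null
python3 -m creep '[[[-1,0,0,0,0,0,3.5],[-1,-0.0087,0.0376,0,0,0,0],[-1,-0.0087,0.0376,0,0,0,0],[-1,-0.0087,0.0376,0,0,0,0],[-1,-0.0087,0.0376,0,0,0,0],[-1,-0.0087,0.0376,0,0,0,0],[-1,-0.0087,0.0376,0,0,0,0],[-1,-0.0087,0.0376,0,0,0,0],[-1,0,0,0.03,0,0,0],[-1,0,0,0,0,0,0]]]'
python3 - <<'E'
from h import *
# refine hole from picture w3
p=dict(np.load("last.npz",allow_pickle=True)); s=np.load("lasts.npy",allow_pickle=True).item()
h=hsv(p); red=((h[...,0]<8)|(h[...,0]>170))&(h[...,1]>110)&(h[...,2]>70)
P=ray(p,s,np.argwhere(red)[:,::-1],.08)*1000; a=np.array([531.2,53.]); r=np.hypot(*(P[:,:2]-a).T)
R=P[(r>41)&(r<58)&(P[:,0]>560)]; print(len(R)); d=np.hypot(R[:,0]-579.2,R[:,1]-51.5); print(np.c_[R[:,:2],d].round(1)[::3].tolist())
from scipy.optimize import least_squares
print(least_squares(lambda q:np.hypot(R[:,0]-q[0],R[:,1]-q[1])-q[2],[579,51,7]).x.round(2))
for c in [(218,110),(436,110),(234,306),(421,306)]: print(ray(p,s,[c],.08).round(4))
from workcell import *
s=observe(); p=grab_frame("wrist"); X=cloud(p,s); cv2.imwrite("pics/w4.png",p["image"][:,:,::-1])
print(s["position"],s["tool_rot"],s["qpos"].round(2))
for k in ("yellow","blue"):
    m=masks(p)[k]; P=X[m&(X[...,2]>.112)]; uv=np.argwhere(m&(X[...,2]>.112))[:,::-1].mean(0) if len(P) else None
    print(k,m.sum(),len(P),np.round(P.mean(0),4),rect(P) if len(P)>5 else 0,uv)
E
```

```text
clock: 11.95
position: [0.4683, -0.2095, 0.2185]
tool_rot: [-3.139, 0.006, -0.0]
force: [-0.3, 1.1, 0.1]
grip_width: 0.0852
finger_force: 0.0
53
[[586.8, 54.8, 8.3], [586.8, 54.0, 8.0], [586.8, 53.3, 7.8], [587.6, 52.5, 8.4], [587.6, 51.7, 8.4], [587.6, 50.9, 8.4], [586.9, 50.1, 7.8], [586.9, 49.3, 8.0], [586.2, 48.6, 7.6], [588.5, 48.5, 9.7], [587.7, 47.8, 9.3], [587.0, 47.0, 9.0], [584.7, 46.3, 7.6], [587.0, 46.2, 9.4], [586.3, 45.4, 9.3], [584.0, 44.7, 8.3], [586.3, 44.6, 9.9], [584.8, 43.9, 9.4]]
[579.91  51.12   8.08]
[[0.4575 0.1301 0.08  ]]
[[0.6099 0.1262 0.08  ]]
[[ 0.4542 -0.022   0.08  ]]
[[ 0.6061 -0.026   0.08  ]]
[ 0.46829378 -0.20954419  0.21848113] [-3.13934698e+00  5.79463988e-03 -2.65547506e-04] [ 0.46  0.37 -0.2   1.89  0.09  0.89 -1.35]
yellow 623 605 [ 0.4717 -0.2099  0.1155] (array([ 471.3, -210. ]), array([16.4, 17.1]), 13.3) [328.91900826 237.52892562]
blue 733 610 [ 0.4659 -0.1307  0.1154] (array([ 465.4, -130.6]), array([16.4, 17. ]), 43.4) [197.46393443 246.54098361]
```

View pics/w4.png

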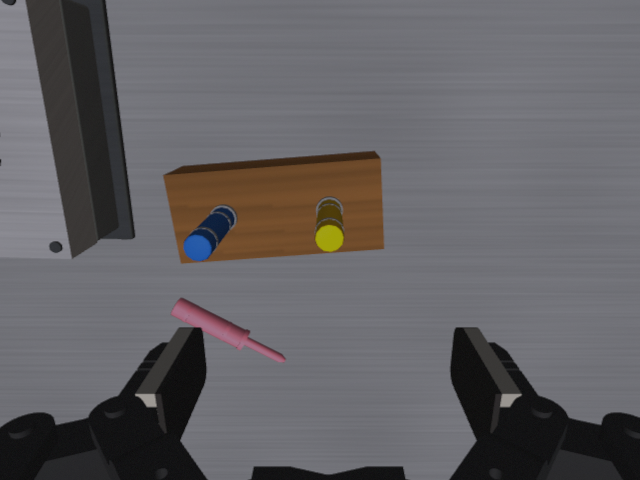

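Yellow pin top at (329,238) → (0.4713, −0.210, 0.1155), as expected; blue at (199,246). Grasp it.

```bash
python3 -m creep '[[[-0.4,0.003,0.0005,0,0,0,0],[-0.4,0,0,0.04,0,0,0],[-0.4,0,0,0.04,0,0,0],[-0.4,0,0,0.04,0,0,0],[-0.4,0,0,0.0265,0,0,0],[-0.4,0,0,0,0,0,0],[0,0,0,0,0,0,0],[0.4,0,0,0,0,0,0],[1,0,0,0,0,0,0],[1,0,0,0,0,0,0]]]' 60; python3 -m creep '[[[1,0,0,0,0,0,0],[1,0,0,0,0,0,0],[1,0,0,0,0,0,0]]]'; python3 -c 'from workcell import *
s=observe();print(s["moment"].round(3),s["position"],s["tool_rot"])'
```

```text
clock: 13.0
position: [0.4746, -0.2103, 0.077]
tool_rot: [3.141, -0.003, 0.001]
force: [-1.7, 1.5, 12.7]
grip_width: 0.017
finger_force: 58.1
clock: 13.3
position: [0.4745, -0.2103, 0.077]
tool_rot: [3.141, -0.003, 0.001]
force: [-0.9, 1.2, 12.9]
grip_width: 0.0168
finger_force: 58.1
[ 0.42   0.339 -0.027] [ 0.47453552 -0.21030226  0.0770149 ] [ 3.14075874e+00 -2.59273679e-03  8.33659198e-04]
```

```bash
python3 -m creep '[[[1,0,0,-0.02,0,0,0],[1,0,0,-0.04,0,0,0],[1,0,0,-0.04,0,0,0],[1,0,0,-0.03,0,0,0],[1,0,0,0,0,0,0],[1,0,0,0,0,0,0]]]'; python3 -m creep '[[[1,0.0155,-0.0373,0,0,0,0],[1,0.0155,-0.0373,0,0,0,0],[1,0.0155,-0.0373,0,0,0,0],[1,0.0155,-0.0373,0,0,0,0],[1,0.0155,-0.0373,0,0,0,0],[1,0.0155,-0.0373,0,0,0,0],[1,0.0153,-0.0373,0,0,0,0],[1,0,0,0,0,0,0],[1,0,0,0,0,0,0],[1,0,0,0,0,0,0]]]'
python3 - <<'E'
from h import *
from workcell import *
s=observe(); p=grab_frame("wrist"); np.savez("w5.npz",**p); np.save("w5s.npy",s,allow_pickle=True)
print(s["position"],s["tool_rot"])
q=grab_frame("side"); np.savez("s5.npz",**q)
cv2.imwrite("pics/w5.png",np.hstack([p["image"][100:440,180:480],cv2.resize(q["image"][120:290,170:350],(360,340))])[:,:,::-1])
for n,f in(("w",p),("s",q)):
    for d in tip_of(f,"lock_pin")[:2]+tip_of(f,"lock_hole")[:1]: print(n,d)
E
```

```text
clock: 13.9
position: [0.4737, -0.2103, 0.2064]
tool_rot: [3.141, -0.002, 0.001]
force: [-0.5, 0.2, -1.8]
grip_width: 0.0169
finger_force: 58.8
clock: 14.9
position: [0.581, 0.0501, 0.2046]
tool_rot: [3.141, 0.001, 0.0]
force: [-0.5, -0.5, -0.2]
grip_width: 0.0164
finger_force: 58.9
[0.58102484 0.05010099 0.20460035] [3.14091395e+00 1.31094127e-03 5.18497996e-05]
w {'position': [325.3, 267.3], 'confidence': 0.95}
w {'position': [324.8, 234.4], 'confidence': 0.83}
s {'position': [243.4, 401.2], 'confidence': 0.75}
s {'position': [258.9, 187.5], 'confidence': 0.62}
s {'position': [259.6, 206.3], 'confidence': 0.62}
```

View pics/w5.png

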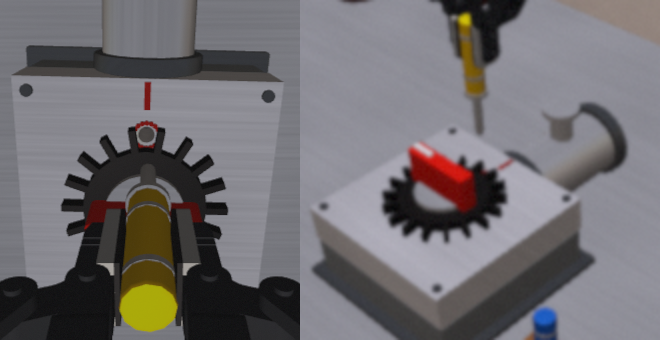

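The tip shows at about (328,268), the hole at (327,233), well seen in a notch. Now measure tilt and tip offset against the hole.

```bash
python3 - <<'E'
from h import *
from scipy.optimize import least_squares
p=dict(np.load("w5.npz",allow_pickle=True)); s=np.load("w5s.npy",allow_pickle=True).item(); q=dict(np.load("s5.npz",allow_pickle=True))
X=cloud(p,s);h=hsv(p)
# hole: red ring, and hole interior
red=((h[...,0]<8)|(h[...,0]>170))&(h[...,1]>110)&(h[...,2]>70); v,u=np.mgrid[0:480,0:640]
m=red&(abs(u-327)<16)&(v>216)&(v<252); P=ray(p,s,np.argwhere(m)[:,::-1],.08)*1e3
print("ring",m.sum(),least_squares(lambda a:np.hypot(P[:,0]-a[0],P[:,1]-a[1])-a[2],[579,51,7],loss="soft_l1").x.round(2),rect(P))
# pin: yellow cylinder fit, wrist + side clouds
def axis(P,x0):
    f=lambda a:np.hypot(P[:,0]-a[0]-a[2]*(P[:,2]-.2),P[:,1]-a[1]-a[3]*(P[:,2]-.2))-.009
    return least_squares(f,x0,loss="soft_l1",f_scale=.001).x
Y=X[masks(p)["yellow"]&(u>280)&(u<370)&(v>250)]; Y=Y[np.isfinite(Y[:,2])&(Y[:,2]<.241)]
Xs=cloud(q); vs,us=np.mgrid[0:480,0:640]; Z=Xs[masks(q)["yellow"]&(vs<200)]; Z=Z[np.isfinite(Z[:,2])]
for n,A in(("wrist",Y),("side",Z)):
    print(n,len(A),np.percentile(A[:,2],[1,99]).round(3)); a=axis(A,[.579,.05,0,0]); print("  xy@.2",a[:2].round(4),"tilt deg",np.degrees(a[2:]).round(2),"tip",(a[:2]-a[2:]*.0694).round(4))
# shank in wrist image: project candidate axis
T=np.asarray(p["T_tool_cam"]); R=Ro.from_euler("xyz",s["tool_rot"]).as_matrix()
def proj(W):
    C=((np.asarray(W)-s["position"])@R-T[:3,3])@T[:3,:3]; return np.c_[C[:,0]/C[:,2]*p["fx"]+p["cx"],C[:,1]/C[:,2]*p["fy"]+p["cy"]]
print("tip px at z .1306 ->",ray(p,s,[[327,268]],.1306).round(4), "top", ray(p,s,[[329,408]],.2436).round(4))
C=lambda W:(lambda c:np.c_[c[:,0]/c[:,2]*q["fx"]+q["cx"],c[:,1]/c[:,2]*q["fy"]+q["cy"]])(np.asarray(W)@q["R"].T+q["t"])
print("side: vertical line proj",C([[.5785,.0503,.1306],[.5785,.0503,.2436]]).round(1))
E
```

```text
ring 126 [579.64  51.23   8.25] (array([580163.6,  51249.9]), array([14212.5, 17677.7]), 90.0)
wrist 9 [-0.001  0.241]
  xy@.2 [0.5377 0.0335] tilt deg [49.55 -0.5 ] tip [0.4777 0.0341]
side 42 [0.205 0.249]
  xy@.2 [0.5746 0.051 ] tilt deg [ 5.69 -4.5 ] tip [0.5677 0.0564]
tip px at z .1306 -> [[0.5769 0.0506 0.1306]] top [[0.5788 0.0499 0.2436]]
side: vertical line proj [[260.4 186.2]
 [254.8 128.3]]
```

```bash
python3 -m creep '[[[1,0.0023,-0.0006,0.01,0,0,0],[1,0,0,0.02,0,0,0],[1,0,0,0,0,0,0],[1,0,0,0,0,0,0],[1,0,0,0,0,0,0]]]'
python3 - <<'E'
from h import *
from workcell import *
s=observe(); p=grab_frame("wrist"); np.savez("w6.npz",**p); np.save("w6s.npy",s,allow_pickle=True)
cv2.imwrite("pics/w6.png",cv2.resize(p["image"][170:300,260:400],None,fx=4.5,fy=4.5,interpolation=cv2.INTER_CUBIC)[:,:,::-1])
print(s["position"],s["tool_rot"],s["force"],s["moment"])
E
```

```text
clock: 15.7
position: [0.5842, 0.0518, 0.1759]
tool_rot: [-3.141, -0.001, 0.001]
force: [0.9, 0.1, -1.6]
grip_width: 0.0165
finger_force: 58.9
[0.58416232 0.05179356 0.17589273] [-3.14143931e+00 -6.47495026e-04  9.28086364e-04] [ 0.91473688  0.10978913 -1.62196588] [0.02305293 0.0124974  0.00927243]
```

View pics/w6.png

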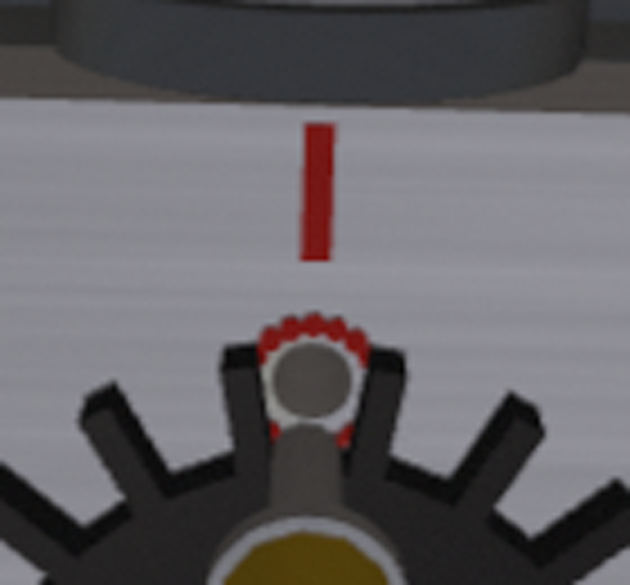

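```bash
python3 - <<'E'
from h import *
p=dict(np.load("w6.npz",allow_pickle=True)); s=np.load("w6s.npy",allow_pickle=True).item()
print("hole",ray(p,s,[[329.6,254.4]],.08).round(4)); print("tip edge",ray(p,s,[[328.3,264.3]],.102).round(4),"if shoulder",ray(p,s,[[328.3,264.3]],.107).round(4))
h=hsv(p);v,u=np.mgrid[0:480,0:640];red=((h[...,0]<8)|(h[...,0]>170))&(h[...,1]>110)&(h[...,2]>70)
from scipy.optimize import least_squares
m=red&(abs(u-329)<16)&(v>236)&(v<272); P=ray(p,s,np.argwhere(m)[:,::-1],.08)*1e3
print(m.sum(),least_squares(lambda a:np.hypot(P[:,0]-a[0],P[:,1]-a[1])-a[2],[579,51,7],loss="soft_l1").x.round(2))
T=np.asarray(p["T_tool_cam"]); R=Ro.from_euler("xyz",s["tool_rot"]).as_matrix()
def proj(W):
    C=((np.asarray(W)-s["position"])@R-T[:3,3])@T[:3,:3]; return np.c_[C[:,0]/C[:,2]*p["fx"]+p["cx"],C[:,1]/C[:,2]*p["fy"]+p["cy"]]
# model silhouettes for tip centre x candidates (upright)
for x in (.578,.5795,.581):
    t=np.linspace(0,2*np.pi,60); a=np.c_[x+.002*np.cos(t),.0512+.002*np.sin(t),0*t+.102]; b=np.c_[x+.004*np.cos(t),.0512+.004*np.sin(t),0*t+.107]; c=np.c_[x+.010*np.cos(t),.0512+.01*np.sin(t),0*t+.144]
    print(x,"tip top row",proj(a)[:,1].min().round(1),"shoulder",proj(b)[:,1].min().round(1),"u",proj(a)[:,0].mean().round(1),"collar row",proj(c)[:,1].min().round(1))
E
```

```text
hole [[0.58   0.0508 0.08  ]]
tip edge [[0.5824 0.0516 0.102 ]] if shoulder [[0.5844 0.0516 0.107 ]]
140 [579.54  51.22   8.27]
0.578 tip top row 268.5 shoulder 268.5 u 329.1 collar row 287.2
0.5795 tip top row 265.9 shoulder 265.8 u 329.1 collar row 284.1
0.581 tip top row 263.3 shoulder 263.2 u 329.1 collar row 281.0
```

Tip ≈ (0.580, 0.0516), hole ≈ (0.5797, 0.0511); the hole shows at crop (313,380) centred between two teeth. Going down gently.

```bash
q='from workcell import *
s=observe();print(s["force"].round(2),s["moment"].round(3),s["position"].round(4))'; python3 -m creep '[[[1,-0.0003,0.0004,0.006,0,0,0],[1,0,0,0.006,0,0,0],[1,0,0,0.006,0,0,0],[1,0,0,0.006,0,0,0],[1,0,0,0,0,0,0]]]' >/dev/null; python3 -c "$q"; python3 -m creep '[[[1,0,0,0.004,0,0,0],[1,0,0,0.004,0,0,0],[1,0,0,0,0,0,0]]]' >/dev/null; python3 -c "$q"
```

```text
[-1.27 -0.03 -1.31] [-0.02   0.013  0.026] [0.5831 0.0513 0.1502]
[ 0.55 -0.62 -0.67] [-0.033  0.02  -0.027] [0.5833 0.0513 0.1428]
```

```bash
q='from workcell import *
s=observe();print(s["force"].round(2),s["moment"].round(3),s["position"].round(4))'; python3 -m creep '[[[1,0,0,0.005,0,0,0],[1,0,0,0.005,0,0,0],[1,0,0,0.004,0,0,0],[1,0,0,0,0,0,0]]]' >/dev/null; python3 -c "$q"; python3 -m creep '[[[1,0,0,0.002,0,0,0],[1,0,0,0.002,0,0,0],[1,0,0,0,0,0,0]]]' >/dev/null; python3 -c "$q"; python3 -m creep '[[[1,0,0,0.001,0,0,0],[1,0,0,0.001,0,0,0],[1,0,0,0,0,0,0]]]' >/dev/null; python3 -c "$q"
```

```text
[ 0.45  0.6  -0.18] [0.028 0.032 0.045] [0.5832 0.0513 0.1286]
[ 0.5   0.46 -0.66] [-0.021 -0.024 -0.033] [0.5835 0.0513 0.1251]
[-2.37 -0.85  8.8 ] [-0.138  0.556  0.02 ] [0.5839 0.0514 0.1239]
```

Contact at the expected height (tip ≈ 0.050). A little press, then let go and lift.

```bash
python3 -m creep '[[[1,0,0,0.001,0,0,0],[1,0,0,0,0,0,0],[0.4,0,0,0,0,0,0],[0,0,0,0,0,0,0],[-0.5,0,0,0,0,0,0],[-0.5,0,0,0,0,0,0],[-0.5,0,0,-0.02,0,0,0],[-0.5,0,0,-0.04,0,0,0],[-0.5,0,0,-0.04,0,0,0],[-0.5,0,0,-0.04,0,0,0]]]'; python3 -m creep '[[[-0.5,-0.03,0,-0.03,0,0,0],[-0.5,-0.04,0,0,0,0,0],[-0.5,0,0,0,0,0,0],[-0.5,0,0,0,0,0,0],[-0.5,0,0,0,0,0,0]]]'
python3 look.py
python3 - <<'E'
from h import *
from workcell import *
p=dict(np.load("last.npz",allow_pickle=True)); s=np.load("lasts.npy",allow_pickle=True).item()
X=cloud(p,s); m=masks(p)["yellow"]; P=X[m]; T=P[P[:,2]>.158]; print("yellow top",len(T),np.median(T[:,2]).round(4),rect(T),"zmax",np.nanpercentile(P[:,2],98))
q=grab_frame("side"); Xs=cloud(q); Y=Xs[masks(q)["yellow"]]; T=Y[Y[:,2]>.155]; print("side",np.nanpercentile(Y[:,2],98).round(4),rect(T))
cv2.imwrite("pics/end.png",np.hstack([cv2.resize(p["image"],(440,330)),cv2.resize(q["image"][130:310,170:362],(352,330))])[:,:,::-1])
E
```

```text
clock: 18.55
position: [0.5833, 0.0513, 0.2638]
tool_rot: [-3.141, 0.0, 0.001]
force: [0.5, 0.6, -0.5]
grip_width: 0.0642
finger_force: 0.0
clock: 19.05
position: [0.5141, 0.0513, 0.2922]
tool_rot: [-3.141, -0.0, 0.001]
force: [0.2, 0.6, -0.1]
grip_width: 0.0643
finger_force: 0.0
clock 19.05 pos [0.5141 0.0513 0.2922] yaw 0.05 q [ 0.01  0.29 -0.28  1.8   0.09  1.06 -1.87]
red [327  75   5  24  94] [[0.6055 0.0504 0.08  ]] (array([605.4,  50.4]), array([ 2.9, 16.9]), 85.7)
red [ 279  182   96   23 1700] z 0.1274 bar (array([531.5,  52.3]), array([69.1, 16. ]), 88.5) (array([532.1,  52.3]), array([68.7, 15.3]), 88.5)
yellow top 625 0.1625 (array([580.2,  51.3]), array([16.7, 16. ]), 0.1) zmax 0.16393072357166846
side 0.164 (array([577.7,  50.5]), array([14.4, 12. ]), 45.1)
```

View pics/end.png

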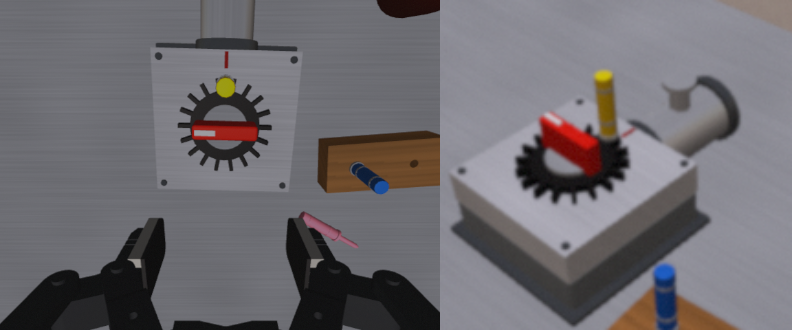

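The yellow pin stands upright in the hole at wrist-view (226,88), with its top at 0.163 m as expected when home. The bar is crosswise at 88.5° (click 4), the blue pin is still in the rest, and the gripper is clear.

```bash
python3 -c "
from workcell import *
print(job_done())"
```

```text
the job is handed in; nothing more can be done
None
```

The job is handed in: the dial went back to its stop and then four clicks clockwise, and the yellow pin is fully home and upright in the lock hole and let go; the blue pin and the jugs were not touched.

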